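Pull the clogged air nozzle out of its push-fit and put it in the cleaning beaker

TASK

Take the clogged nozzle, the plain straight steel tube, out of its push-fit fitting on the air manifold: push the fitting's release ring down to its stop and draw the tube out with the ring held down, never tearing at it or ramming the ring. Then lower the nozzle to the bottom of the open steel beaker without dropping it in, and let go of it there; leave the plug and the silencer in their fittings, keep the beaker upright, and disturb nothing else on the bench.

Things in the scene. Friction and masses are not known exactly. Their poses are not given: they have to be found in the camera images.
- manifold: air manifold, fixed: aluminium block 44 x 200 mm, top 40 mm high, on a grey base plate 74 x 236 mm; three alike upright push-fit fittings in a row, 65 mm apart. Origin: centre of the underside, z up, y along the row (fittings at y = 65, 0, -65 mm, x = 0; round gauge at the +y end, valve at -y). Fitting: steel barrel, 26 mm wide, its top 61 mm high, a black release ring over it
- ring_rest_b (a point): middle fitting: centre of the top of its release ring at rest, 74 mm above the manifold's underside (the end fittings' likewise). Ring: black plastic, 30 mm outside, 14 mm bore, 4 mm thick. It slides straight down against a spring (3 N at first, 0.8 N more per mm) to a hard stop (meet it slowly); its stroke differs among the fittings, from 4 to 8.5 mm, and must be felt
- ring_rest_a (a point): the same point of the fitting at y = +65 mm. How the fittings work: teeth inside hold the tube by its groove and spread as the ring goes down; they let go only in the last 1.8 mm of the stroke. Pressing down on the tube itself does nothing. A tube gripped hard with the fingertips still bearing on the pressed ring and then drawn up comes out
- ring_rest_c (a point): the same point of the fitting at y = -65 mm. Let up, a ring springs back with its teeth, but these catch only in the groove: once the tube has risen 1 mm with the teeth spread it stays free, though the ring comes up too. Fingertips close beside the 12 mm tube stand on the 30 mm ring
- nozzle_mid (a point): centre (half-way up) of the nozzle: plain straight round steel tube with an open end, 12 mm diameter, 72 mm long, about 35 g, upright in any one of the three fittings, its foot on the fitting's floor. z is its axis, up. In the fitting the resting ring's top is 2 mm below this point, so 38 mm of tube stand above the ring. The groove is 8 to 13 mm from the lower end
- nozzle_foot (a point): centre of the nozzle's lower end
- plug: blanking plug in another of the fittings: black, with a flat round head of 19 mm diameter whose top is 14 mm above the ring. Origin: centre of its lower end, inside the fitting. To be left in place
- silencer: silencer in the remaining fitting: brass hexagon, 20 mm wide, with a 16 mm copper-coloured body with a narrowed top; its top is 34 mm above the ring. Origin: centre of its lower end, inside the fitting. To be left in place
- beaker: open low steel beaker, loose, 180 g: 82 mm outside diameter (86 at the rim), inside 76 mm, 56 mm high, floor 4 mm thick. Origin: centre of the underside, z up. It stands to the left or to the right of the manifold
- jar: closed amber glass jar with a black cap, 60 mm diameter, 58 mm high, on the other side of the manifold; origin under its centre. Bystander
- wash_bottle: translucent white bottle with an orange cap, 66 mm diameter, 150 mm high; origin under its centre. Bystander
- tweezers: steel tweezers lying flat, about 115 mm long, 5 mm high; origin at mid-length. Bystander
- screwdriver: screwdriver with a grey handle lying flat, 170 mm long. Bystander
- tip_cleaner: round black pot with a ball of brass wool, 68 mm diameter, 50 mm high; origin under its centre. Bystander
- dish: shallow glass dish with two chips in it, 86 mm diameter, 14 mm high; origin under its centre. Bystander
- spare_elbow: spare black elbow fitting standing on the bench, 30 mm high; origin under its upright part. Bystander
- nozzle: the same nozzle; origin at the centre of its lower end, z along its axis, up
Things that resemble listed ones, but are neither listed nor needed, are in the scene too. What is shaped like the beaker but blue or pink is not meant.

How it is judged:
On the way, in this order (a step that is already met when the one before it is completed fails the run):
1. the fingers press on the fitting while the nozzle is still in it (contact force between the fingers and manifold above 3 N and distance of nozzle_foot from where it was at the start of the episode below 0.005 m), for 0.05 s.
2. the nozzle is drawn clear of its fitting (z of nozzle_foot in the frame of manifold above 0.076 m and contact force between the fingers and nozzle above 0.5 N), for 0.1 s.
3. the nozzle, still held, is lowered into the beaker until its lower end is within 15 mm of the beaker's floor (x of nozzle_foot in the frame of beaker between -0.041 and 0.041 m and y of nozzle_foot in the frame of beaker between -0.041 and 0.041 m and z of nozzle_foot in the frame of beaker below 0.019 m and contact force between the fingers and nozzle above 0.3 N), for 0.05 s.
At the end, for the whole second after the job is handed in: The nozzle is at rest and released inside the beaker, its centre below the rim; the beaker stands upright (0.1 rad) within 50 mm of its place; plug and silencer are still in their fittings (8 mm) and the other things have moved less than 30 mm (x of nozzle_mid in the frame of beaker between -0.038 and 0.038 m and y of nozzle_mid in the frame of beaker between -0.038 and 0.038 m and x of nozzle_foot in the frame of beaker between -0.041 and 0.041 m and y of nozzle_foot in the frame of beaker between -0.041 and 0.041 m and z of nozzle_foot in the frame of beaker between 0 and 0.045 m and z of nozzle_mid in the frame of beaker below 0.056 m and linear speed of each of nozzle, beaker below 0.02 m/s and angle between beaker's own z axis and vertical below 0.1 rad and height (world z) of beaker below 0.01 m and distance of beaker from where it was at the start of the episode below 0.05 m and distance of each of plug, silencer from where it was at the start of the episode below 0.008 m); the robot touches nothing.
It fails at once if the nozzle is torn at: more than 45 N between the nozzle and the fitting (contact force between nozzle and manifold above 45 N).
It fails at once if the release ring or the manifold is rammed: more than 50 N from the fingers or the arm (contact force between any of the fingers, the arm and manifold above 50 N).
It fails at once if the plug or the silencer is pulled out of its fitting (distance of any of plug, silencer from where it was at the start of the episode above 0.015 m).
It fails at once if another thing on the bench is moved by more than 30 mm (distance of any of jar, wash_bottle, tweezers, screwdriver, tip_cleaner, dish, spare_elbow from where it was at the start of the episode above 0.03 m).
It also fails if it takes over 40 s, if anything falls off the work surface, if the arm or the gripper's body presses on something with over 40 N, if the wrist force passes 120 N, or if a joint passes its speed limit or range.

ROBOT

A 6-joint arm with a two-finger parallel gripper is mounted at the origin on the work surface. World frame = base frame: x ahead of the robot, y to its left, z up, the work surface at z = 0. Lengths are in m, angles in rad, forces in N, time in s.
With the tool pointing down it reaches from about 0.375 to 0.9 m from the base axis. Payload 3.1 kg.
Tool frame: the origin (TCP) lies at the centre of the arm's flange, where the gripper is bolted on; the fingertips stand 173 mm ahead of it and the grasp point (between the pads) lies 155 mm ahead of it; z points along the fingers, y is the line along which they close (so a half turn about z gives the same grasp; the last joint's range is limited). The gripper opens to 85 mm and grips with 20 to 120 N. Pads are 22 mm wide; open, the fingers measure 114 mm over their backs; the gripper's body (76 mm by 85 mm) begins 54 mm behind the grasp point. The pads swing forward as they close: fully open they stand 13 mm farther back than shut.
Start: joints at [0.941, 0.527, 1.433, -0, 1.181, -0.178], TCP at [0.273, 0.562, 0.405] pointing down, gripper open.
Joint ranges: [-3.08, 3.08], [-0.75, 2.2], [0.22, 2.44], [-1.43, 4.57], [0, 2.65], [-2.85, 2.85]. Speed limits (rad/s): [2.79, 2.79, 3.14, 3.14, 3.14, 3.14].

INTERFACE

Orientations are given as a unit quaternion [x, y, z, w].
In Python, from station import * gives the robot as it stands.
- The arm moves only by the shell command python3 -m jog 'ROWS' [OPENING] [FORCE]. ROWS is a JSON object of lists of equal length, an entry for each row: "linear": the shift along the world's x, y, z in mm, a list of three; "turn": the turn about the world's z in units of 5 degrees (1.0 is 5 degrees). A call has 1 to 12 rows; each row shifts and turns the commanded pose from where the row before left it; what a row does not reach is not made up. A row lasts 1/8 s, in which the tool goes at most 62.5 mm and 10.7 degrees, less where a joint would pass 70% of its speed; a pose out of reach is approached as far as the arm can. A call is refused whole if a number of a shift passes 62.5 or a number of a turn 1, either way. A call with a gripper value outside its range is refused whole. OPENING is the opening, from 0 (shut) to 1 (fully open), set as the call begins (- or left out, the last holds). The fingers move at their own pace and stop on an object; FORCE is the grip in N (left out, the last holds). Time passes only in rows, so rows that do not move let the fingers close. It gives the time, the measured TCP pose, the force, the opening and the grip force at its end, in the units of the state.
- sense(): the state, without advancing time (a new reading comes with each control period).
- snapshot(name): name is "scene" or "top" or "wrist"; returns the picture (400x640x3 uint8, red, green, blue); there is no depth.
- get_calibration(name): a dict with "fx", "fy", "cx", "cy" (pixels), "world_to_cam" (4x4, takes a point from world to camera coordinates). Camera axes: x right, y down, z forward; pixel columns grow to the right and rows downward; lengths in m; the calibration is good to about 2 mm. A picture is of the moment at which its call begins: read the wrist's pose just before it. get_calibration takes no time and is no camera call; for the wrist camera it gives the pose at the moment of the call.
- sign_off(): hands the job in; it is judged then, once.
The state is a dict: "t": time; "q": joint angles; "qd": joint speeds; "tau": joint torques, N m; "tcp_pos": TCP position; "tool_rot": TCP orientation; "force": force on the tool from outside, world axes, zero at the start; "ft_torque": the same for the moment, N m; "finger_gap": opening from 0.0 (shut) to 1.0 (fully open); "gripper_force": force on a finger pad.
Only numpy, scipy, OpenCV 4.12 (cv2) and the standard library are available. Lean on these libraries where they do the work, as an engineer would, in place of code of your own. Each camera call takes 0.05 s, during which the arm holds its last target. There are 200 camera calls.

## Working session

There is one attempt and no reset: what is moved stays moved. The work goes in short steps, Python scripts to look and compute and a shell command to move; the robot and the scene stay as the last step left them, time stands still between calls to the robot, and variables do not carry over. Pictures are saved under pics/ and viewed, at most 10 in all, crops included, and the job is handed in when it is done.

```bash
mkdir -p pics; cat > h.py <<'E'
from station import *
import numpy as np, cv2
def save(n,f):
    c=get_calibration(n); im=snapshot(n); cv2.imwrite('pics/'+f+'.png',im[:,:,::-1]); np.savez('pics/'+f+'.npz',**c); return im,c
def ray(c,u,v):
    M=np.array(c['world_to_cam']); R,t=M[:3,:3],M[:3,3]
    d=R.T@np.array([(u-c['cx'])/c['fx'],(v-c['cy'])/c['fy'],1]); return -R.T@t,d/np.linalg.norm(d)
def onz(c,u,v,z):
    o,d=ray(c,u,v); return o+d*(z-o[2])/d[2]
def tri(*obs):
    A=np.zeros((3,3));b=np.zeros(3)
    for c,u,v in obs:
        o,d=ray(c,u,v);P=np.eye(3)-np.outer(d,d);A+=P;b+=P@o
    x=np.linalg.solve(A,b); return x,[np.linalg.norm((np.eye(3)-np.outer(d,d))@(x-o)) for o,d in [ray(*k) for k in obs]]
def proj(c,p):
    M=np.array(c['world_to_cam']); q=M[:3,:3]@np.array(p)+M[:3,3]; return c['fx']*q[0]/q[2]+c['cx'],c['fy']*q[1]/q[2]+c['cy']
def load(f): return {k:v for k,v in np.load('pics/'+f+'.npz').items()}
E
python3 - <<'E'
from h import *
a,_=save('top','top1'); b,_=save('scene','scene1')
s=sense(); print(s['t'],s['tcp_pos'],s['tool_rot'],s['force'])
E
```

```text
0.1 [0.27265985 0.56205198 0.40384417] [ 2.23997175e-01  9.74589314e-01 -8.84643331e-04 -3.89369053e-04] [ 0.28815576 -0.27753766 -0.48590852]
```

View pics/top1.png

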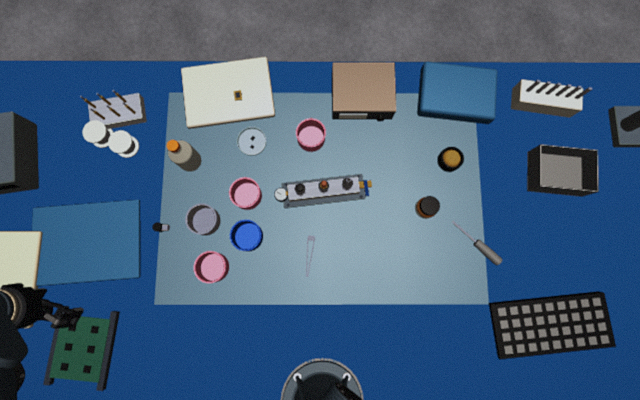

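View pics/scene1.png

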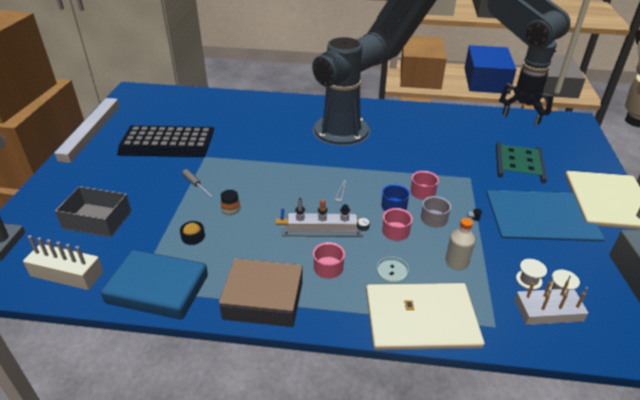

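The top view shows the manifold at about (324,188), with its gauge at the left end (+y). The grey beaker is at (202,220). The silencer looks like the middle fitting, so I'll enlarge the fittings to tell the other two apart.

```bash
python3 - <<'E'
from h import *
a=cv2.imread('pics/top1.png')[160:220,260:390]; b=cv2.imread('pics/scene1.png')[185:245,265:395]
cv2.imwrite('pics/crop1.png',np.vstack([cv2.resize(x,(650,300),interpolation=cv2.INTER_CUBIC) for x in(a,b)]))
t=load('top1')
for n,(u,v,z) in dict(a=(300,188,.08),b=(324,185,.09),c=(348,183,.08),beaker=(202,220,.05),gauge=(281,194,.05)).items(): print(n,onz(t,u,v,z))
E
```

```text
a [0.55932049 0.06031873 0.08      ]
b [ 0.56547757 -0.00408564  0.09      ]
c [ 0.57328274 -0.06895878  0.08      ]
beaker [0.47627737 0.32762118 0.05      ]
gauge [0.54868145 0.11394448 0.05      ]
```

View pics/crop1.png

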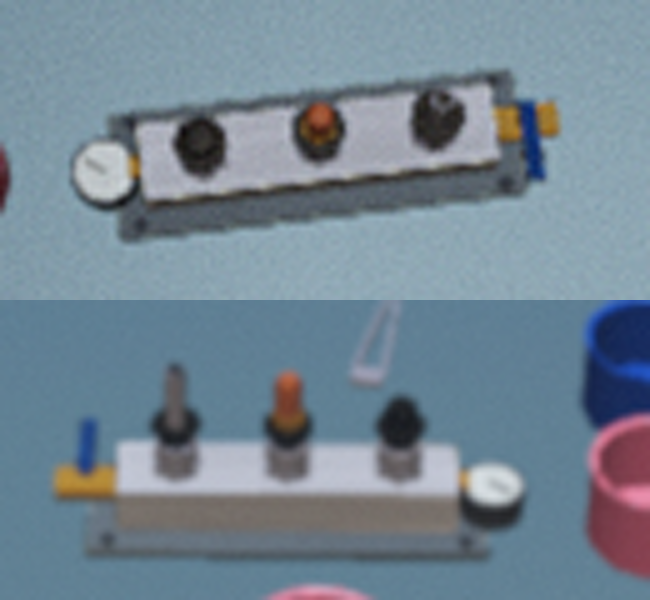

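The nozzle (thin grey tube) is in fitting c, the -y end. The silencer is in the middle and the plug is at the gauge end. In the top picture the tube top is near (349,180), and in the scene picture near (300,198). I'll go above it, with the fingers closing across the row.

```bash
python3 - <<'E'
from h import *
t,s=load('top1'),load('scene1')
print(tri((t,349,179.6),(s,300.2,198.2)))
E
python3 -m jog '{"linear":[[25,-50,0],[25,-50,0],[25,-50,0],[25,-50,0],[25,-50,0],[25,-50,0],[25,-50,0],[25,-50,0],[25,-50,0],[25,-50,0],[25,-50,0],[25,-50,0]],"turn":[-1,-1,-1,-1,-1,-1,-1,-1,-1,-1,-1,-1]}' 1
python3 - <<'E'
from h import *
save('wrist','w1'); s=sense(); print(s['t'],s['tcp_pos'],s['tool_rot'],s['q'])
E
```

```text
(array([ 0.57409977, -0.06711955,  0.11595444]), [np.float64(0.0018466406274982182), np.float64(0.0018466406274982622)])
t: 1.6
tcp_pos: [0.5733, -0.0395, 0.4043]
tool_rot: [0.682, 0.731, -0.0, -0.0]
force: [1.7, 0.6, -0.7]
finger_gap: 1.0
gripper_force: 0.0
1.65 [ 0.57680227 -0.04553546  0.40468239] [ 6.84529882e-01  7.28972671e-01 -2.49842852e-04  4.19809488e-03] [-0.27087852  0.46385233  1.55356483 -0.00483172  1.11697677 -0.33163842]
```

View pics/w1.png

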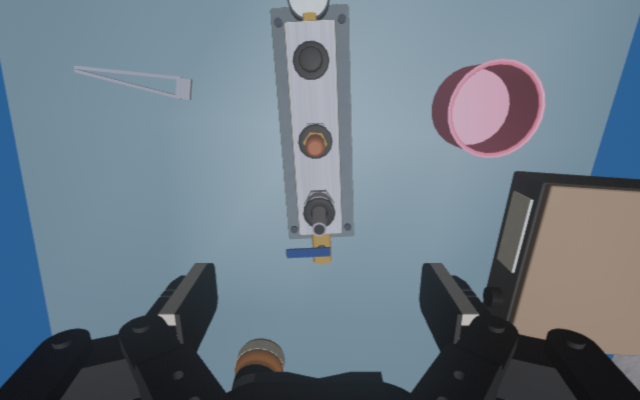

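The wrist view shows the tube top at (319,229), its ring at about (319,211), and the plug ring at (311,59). The arm was still settling, so I'll take it again at rest and then a second, lower view.

```bash
python3 -m jog '{"linear":[[0,0,0],[0,0,0]],"turn":[0,0]}' 1 >/dev/null
python3 - <<'E'
from h import *
save('wrist','w2')
E
python3 -m jog '{"linear":[[0,-5,-20],[0,-5,-25],[0,-5,-25],[0,0,0],[0,0,0]],"turn":[0,0,0,0,0]}' 1
python3 - <<'E'
from h import *
save('wrist','w3'); s=sense(); print(s['t'],s['tcp_pos'],s['tool_rot'])
a=cv2.imread('pics/w2.png')[0:270,220:420];b=cv2.imread('pics/w3.png')[0:400,200:440]
cv2.imwrite('pics/crop2.png',np.hstack([cv2.resize(a,(400,540)),cv2.resize(b,(324,540))]))
E
```

```text
t: 2.58
tcp_pos: [0.5729, -0.0518, 0.3356]
tool_rot: [0.681, 0.733, 0.0, 0.0]
force: [0.7, -0.6, 0.4]
finger_gap: 1.0
gripper_force: 0.0
2.625 [ 0.57310212 -0.05195466  0.33591186] [6.80830143e-01 7.32440653e-01 5.08249856e-04 8.64890895e-04]
```

View pics/crop2.png

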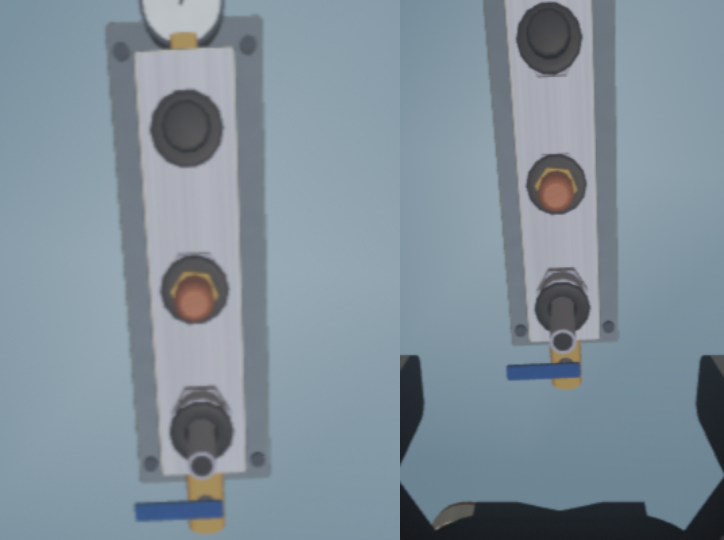

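In w2 the tube top is at (321,232.5), ring c at (321,215) and ring a at (313,64). In w3 they are at (320.7,252.6), (320.7,228) and (310.4,28).

```bash
python3 - <<'E'
from h import *
a,b=load('w2'),load('w3')
r={}
for n,p,q in (('tube',(321,232.5),(320.7,252.6)),('ringc',(321,215),(320.7,228.1)),('ringa',(313,64),(310.4,28.1))):
    r[n]=tri((a,*p),(b,*q)); print(n,r[n])
for z,n,q in ((.112,'tube',(320.7,252.6)),(.074,'c',(320.7,228.1)),(.074,'a',(310.4,28.1))): r[n]=onz(b,*q,z); print(n,r[n])
d=r['a']-r['c'];print('yaw',np.degrees(np.arctan2(-d[0],d[1])),np.linalg.norm(d))
n=sense()['tool_rot'];print('tooly',2*np.degrees(np.arctan2(n[1],n[0]))-90, sense()['tcp_pos'])
t=load('top1')
E
```

```text
tube (array([ 0.57638703, -0.07046289,  0.1118751 ]), [np.float64(0.0001374791134499605), np.float64(0.00013747911344978267)])
ringc (array([ 0.57607584, -0.06349035,  0.08936673]), [np.float64(0.00011390399283334732), np.float64(0.00011390399283319982)])
ringa (array([0.56077271, 0.05878606, 0.073335  ]), [np.float64(1.8812641885635314e-06), np.float64(1.8812641886766734e-06)])
tube [ 0.57624459 -0.07041776  0.112     ]
c [ 0.57658093 -0.06964867  0.074     ]
a [0.5607895  0.05868265 0.074     ]
yaw 7.015093480539958 0.12929925181534435
tooly 4.182851498965846 [ 0.57310212 -0.05195466  0.33591186]
```

```bash
python3 -m jog '{"linear":[[3.3,-18,0],[0,0,-10],[0,0,-15],[0,0,-15],[0,0,-15],[0,0,-15],[0,0,0],[0,0,0]],"turn":[0.56,0,0,0,0,0,0,0]}' 0.35 20
python3 -m jog '{"linear":[[0,0,0],[0,0,0],[0,0,0],[0,0,0]],"turn":[0,0,0,0]}' 0.19 
python3 - <<'E'
from h import *
save('wrist','w4'); s=sense(); print(s['t'],s['tcp_pos'],s['tool_rot'],s['force'])
E
```

```text
t: 3.62
tcp_pos: [0.5763, -0.0708, 0.2647]
tool_rot: [0.663, 0.748, 0.0, 0.0]
force: [0.5, -0.3, 0.2]
finger_gap: 0.345
gripper_force: 0.0
t: 4.12
tcp_pos: [0.5762, -0.0707, 0.2649]
tool_rot: [0.663, 0.748, 0.0, 0.0]
force: [0.9, 0.3, 0.3]
finger_gap: 0.192
gripper_force: 0.0
4.175 [ 0.57613625 -0.07072591  0.26482265] [6.63203906e-01 7.48438755e-01 4.38090610e-05 8.31050716e-05] [-0.1719604  -0.04745457  0.08863094]
```

View pics/w4.png

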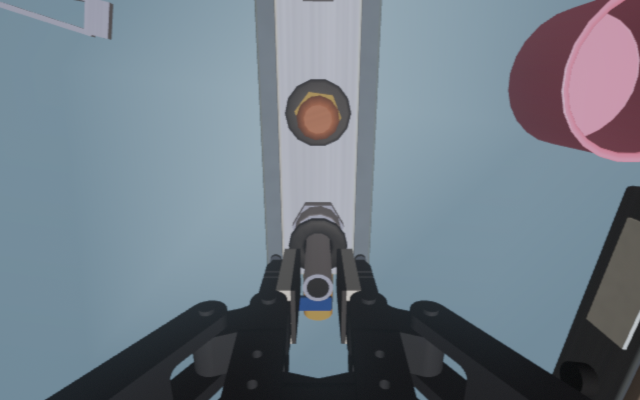

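The tube, at (318,288), is centred between the pads with clearance on both sides. Now down close to the ring, then I'll press in small steps and feel for the stop.

```bash
python3 -m jog '{"linear":[[0,0,-7],[0,0,-7],[0,0,0],[0,0,0]],"turn":[0,0,0,0]}' 0.17
for i in 1; do python3 -m jog '{"linear":[[0,0,-2],[0,0,-2],[0,0,-2],[0,0,0]],"turn":[0,0,0,0]}'; done
```

```text
t: 4.68
tcp_pos: [0.5761, -0.0707, 0.2505]
tool_rot: [0.663, 0.748, -0.0, -0.0]
force: [-0.0, 0.3, 0.0]
finger_gap: 0.172
gripper_force: 0.0
t: 5.18
tcp_pos: [0.5762, -0.0707, 0.2451]
tool_rot: [0.663, 0.748, 0.0, 0.0]
force: [-1.6, 0.3, 4.3]
finger_gap: 0.17
gripper_force: 2.5
```

```bash
python3 -m jog '{"linear":[[0,0,-1],[0,0,0]],"turn":[0,0]}'; python3 -m jog '{"linear":[[0,0,-1],[0,0,0]],"turn":[0,0]}'; python3 -m jog '{"linear":[[0,0,-0.7],[0,0,0]],"turn":[0,0]}'
```

```text
t: 5.42
tcp_pos: [0.5762, -0.0707, 0.2443]
tool_rot: [0.663, 0.748, 0.0, 0.0]
force: [-0.6, -0.7, 6.1]
finger_gap: 0.169
gripper_force: 2.8
t: 5.68
tcp_pos: [0.5762, -0.0707, 0.2433]
tool_rot: [0.663, 0.748, 0.0, 0.0]
force: [-0.6, 0.6, 6.1]
finger_gap: 0.17
gripper_force: 3.2
t: 5.92
tcp_pos: [0.5762, -0.0708, 0.2427]
tool_rot: [0.663, 0.748, 0.0, 0.0]
force: [-1.1, -0.8, 6.8]
finger_gap: 0.167
gripper_force: 3.4
```

```bash
python3 -m jog '{"linear":[[0,0,-0.8],[0,0,0]],"turn":[0,0]}'|grep -E 'pos|force'; python3 -m jog '{"linear":[[0,0,-0.8],[0,0,0]],"turn":[0,0]}'|grep -E 'pos|force'; python3 -m jog '{"linear":[[0,0,-0.8],[0,0,0]],"turn":[0,0]}'|grep -E 'pos|force'
```

```text
tcp_pos: [0.5762, -0.0707, 0.242]
force: [-1.5, -0.0, 7.0]
gripper_force: 3.7
tcp_pos: [0.5762, -0.0707, 0.2413]
force: [-2.0, 0.4, 7.3]
gripper_force: 4.0
tcp_pos: [0.5762, -0.0707, 0.2406]
force: [-1.7, 0.9, 8.8]
gripper_force: 4.3
```

```bash
python3 -m jog '{"linear":[[0,0,-0.7],[0,0,0]],"turn":[0,0]}'|grep -E 'pos|force'; python3 -m jog '{"linear":[[0,0,-0.7],[0,0,0]],"turn":[0,0]}'|grep -E 'pos|force'
```

```text
tcp_pos: [0.5762, -0.0707, 0.24]
force: [-1.8, 0.6, 9.6]
gripper_force: 4.5
tcp_pos: [0.5762, -0.0707, 0.2394]
force: [-0.8, 0.5, 9.7]
gripper_force: 4.8
```

```bash
python3 -m jog '{"linear":[[0,0,-0.6],[0,0,0]],"turn":[0,0]}'|grep -E 'pos|force'; python3 -m jog '{"linear":[[0,0,-0.6],[0,0,0]],"turn":[0,0]}'|grep -E 'pos|force'
```

```text
tcp_pos: [0.5762, -0.0707, 0.2392]
force: [-2.0, 0.4, 12.3]
gripper_force: 6.0
tcp_pos: [0.5762, -0.0707, 0.2392]
force: [-3.6, -0.1, 14.8]
gripper_force: 7.7
```

The stop is felt: the TCP stalls at z = 0.2392 while the force climbs. I'll grip hard here.

```bash
python3 -m jog '{"linear":[[0,0,-0.4],[0,0,0],[0,0,0],[0,0,0],[0,0,0]],"turn":[0,0,0,0,0]}' 0.05 70
```

```text
t: 8.3
tcp_pos: [0.576, -0.0707, 0.2393]
tool_rot: [0.663, 0.749, -0.0, 0.0]
force: [-5.6, -0.3, 18.6]
finger_gap: 0.12
gripper_force: 74.2
```

```bash
python3 -m jog '{"linear":[[0,0,1],[0,0,1],[0,0,1],[0,0,0]],"turn":[0,0,0,0]}'; python3 -m jog '{"linear":[[0,0,1],[0,0,2],[0,0,2],[0,0,0]],"turn":[0,0,0,0]}'
```

```text
t: 8.8
tcp_pos: [0.576, -0.0708, 0.2406]
tool_rot: [0.663, 0.749, -0.0, 0.0]
force: [-2.1, -0.4, 7.7]
finger_gap: 0.118
gripper_force: 70.1
t: 9.3
tcp_pos: [0.576, -0.0708, 0.2447]
tool_rot: [0.663, 0.748, -0.0, -0.0]
force: [-1.7, -1.2, 3.4]
finger_gap: 0.12
gripper_force: 68.7
```

There was no downward tug, so the tube is free. Lift it clear and carry it toward the beaker, stopping short for a look.

```bash
python3 -m jog '{"linear":[[0,0,5],[0,0,10],[0,0,12],[0,0,12],[0,0,12],[0,0,12],[0,0,12],[0,0,12],[0,0,12],[0,0,6],[0,0,0]],"turn":[0,0,0,0,0,0,0,0,0,0,0]}'
python3 -m jog '{"linear":[[-5,15,0],[-10,30,0],[-10,35,0],[-10,35,0],[-10,35,0],[-10,35,0],[-10,35,0],[-10,35,0],[-10,30,0],[-10,25,0],[-5,10,0],[0,0,0]],"turn":[0,0,0,0,0,0,0,0,0,0,0,0]}'
python3 -m jog '{"linear":[[0,0,0],[0,0,0]],"turn":[0,0]}'>/dev/null
python3 - <<'E'
from h import *
save('wrist','w5'); s=sense(); print(s['t'],s['tcp_pos'],s['tool_rot'],s['force'])
E
```

```text
t: 10.68
tcp_pos: [0.5762, -0.0707, 0.3501]
tool_rot: [0.663, 0.748, 0.0, 0.0]
force: [-0.3, -0.7, -1.0]
finger_gap: 0.118
gripper_force: 68.3
t: 12.18
tcp_pos: [0.4754, 0.2498, 0.3493]
tool_rot: [0.663, 0.749, -0.001, -0.0]
force: [0.5, -0.2, -0.0]
finger_gap: 0.115
gripper_force: 68.3
12.475 [0.47655063 0.24852169 0.34961746] [6.63717720e-01 7.47983144e-01 4.87828818e-06 6.81265591e-05] [-0.09115313 -0.4274363  -0.2987858 ]
```

View pics/w5.png

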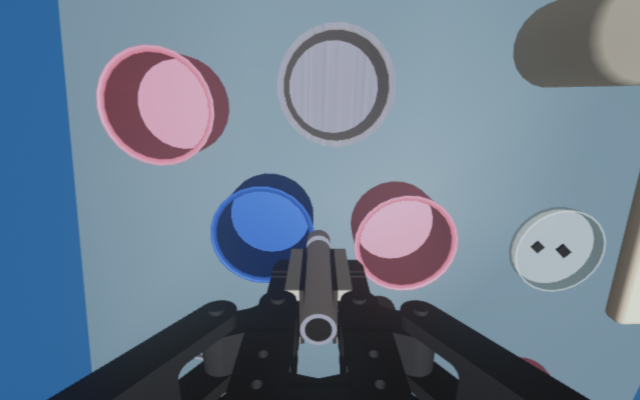

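The tube is held, with its lower end near (319,237). The grey beaker's rim centre is at (336.5,84) and its floor centre at (334,87). I'll combine this with the top view.

```bash
python3 - <<'E'
from h import *
b,t=load('w5'),load('top1')
print(onz(b,336.5,84,.056),onz(b,334,87,.004))
print(tri((b,336.5,84),(t,202,219.5)))
for u in (277,396): print(onz(b,u,84,.056))
print('foot',onz(b,319,240,.15), sense()['tcp_pos'])
E
```

```text
[0.48047691 0.32931071 0.056     ] [0.48125665 0.32793209 0.004     ]
(array([0.48004368, 0.33004684, 0.04076945]), [np.float64(0.0012413969956825161), np.float64(0.0012413969956825172)])
[0.4382214  0.32428291 0.056     ]
[0.52276256 0.3343421  0.056     ]
foot [0.47707746 0.24864243 0.15      ] [0.47655063 0.24852169 0.34961746]
```

```bash
python3 -m jog '{"linear":[[1,15,0],[1,30,0],[1,25,0],[1.2,10.5,0],[0,0,0]],"turn":[0,0,0,0,0]}' | grep -E "pos|^force"
python3 -m jog '{"linear":[[0,0,-10],[0,0,-15],[0,0,-15],[0,0,-15],[0,0,-15],[0,0,-15],[0,0,-15],[0,0,-12],[0,0,-8],[0,0,-5],[0,0,0],[0,0,0]],"turn":[0,0,0,0,0,0,0,0,0,0,0,0]}'
python3 - <<'E'
from h import *
save('wrist','w6')
E
```

```text
tcp_pos: [0.4803, 0.3304, 0.3495]
force: [-0.6, -1.0, -0.3]
t: 14.6
tcp_pos: [0.4805, 0.3299, 0.225]
tool_rot: [0.663, 0.748, 0.0, 0.0]
force: [-0.4, 0.6, -0.3]
finger_gap: 0.12
gripper_force: 68.3
```

View pics/w6.png

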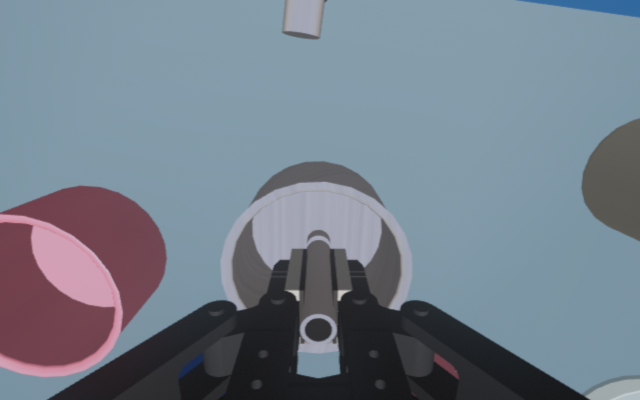

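The nozzle's lower end, at (319,237), is inside the beaker, and the fingers are centred in the rim. Lower gently to the floor.

```bash
python3 -m jog '{"linear":[[0,0,-5],[0,0,-5],[0,0,-4],[0,0,-2],[0,0,0]],"turn":[0,0,0,0,0]}' | grep -E "pos|force"
python3 -m jog '{"linear":[[0,0,-1.5],[0,0,0],[0,0,0]],"turn":[0,0,0]}' | grep -E "pos|force"
python3 -m jog '{"linear":[[0,0,-1.5],[0,0,0],[0,0,0]],"turn":[0,0,0]}' | grep -E "pos|force"
```

```text
tcp_pos: [0.4803, 0.3298, 0.2083]
force: [0.1, -0.5, -0.9]
gripper_force: 68.3
tcp_pos: [0.4804, 0.3298, 0.2072]
force: [0.3, -0.2, 0.2]
gripper_force: 68.3
tcp_pos: [0.4803, 0.3298, 0.2056]
force: [-0.6, 0.5, -0.4]
gripper_force: 68.3
```

```bash
python3 -m jog '{"linear":[[0,0,-1],[0,0,0],[0,0,0]],"turn":[0,0,0]}' | grep -E "pos|force"
python3 -m jog '{"linear":[[0,0,-0.8],[0,0,0],[0,0,0]],"turn":[0,0,0]}' | grep -E "pos|force"
```

```text
tcp_pos: [0.4803, 0.3298, 0.2046]
force: [-0.6, -0.6, -1.2]
gripper_force: 68.3
tcp_pos: [0.4803, 0.3298, 0.2038]
force: [-0.2, 0.1, 0.0]
gripper_force: 68.3
```

```bash
python3 -m jog '{"linear":[[0,0,-0.7],[0,0,0],[0,0,0]],"turn":[0,0,0]}' | grep -E "pos|force"
python3 -m jog '{"linear":[[0,0,-0.6],[0,0,0],[0,0,0]],"turn":[0,0,0]}' | grep -E "pos|force"
```

```text
tcp_pos: [0.4804, 0.3298, 0.2033]
force: [-0.5, -0.4, 1.9]
gripper_force: 68.9
tcp_pos: [0.4803, 0.3298, 0.2032]
force: [-0.3, -0.2, 5.6]
gripper_force: 69.4
```

The foot is on the beaker's floor. Let go, withdraw straight up, and look.

```bash
python3 -m jog '{"linear":[[0,0,0.5],[0,0,0],[0,0,0],[0,0,0],[0,0,0]],"turn":[0,0,0,0,0]}' 0.3 20
python3 -m jog '{"linear":[[0,0,3],[0,0,6],[0,0,8],[0,0,10],[0,0,12],[0,0,15],[0,0,15],[0,0,15],[0,0,15],[0,0,15],[0,0,5],[0,0,0]],"turn":[0,0,0,0,0,0,0,0,0,0,0,0]}'
python3 -m jog '{"linear":[[0,-20,0],[0,-40,0],[0,-20,0],[0,0,0],[0,0,0]],"turn":[0,0,0,0,0]}'
python3 - <<'E'
from h import *
save('wrist','w7')
E
```

```text
t: 18.15
tcp_pos: [0.4803, 0.3298, 0.2029]
tool_rot: [0.663, 0.748, -0.0, -0.0]
force: [-0.6, -0.3, -0.1]
finger_gap: 0.298
gripper_force: 0.0
t: 19.65
tcp_pos: [0.4803, 0.3298, 0.3224]
tool_rot: [0.663, 0.748, 0.0, 0.0]
force: [-0.5, 0.1, -0.4]
finger_gap: 0.298
gripper_force: 0.0
t: 20.27
tcp_pos: [0.4806, 0.25, 0.322]
tool_rot: [0.663, 0.748, 0.0, -0.0]
force: [-0.3, 0.1, 0.4]
finger_gap: 0.302
gripper_force: 0.0
```

View pics/w7.png

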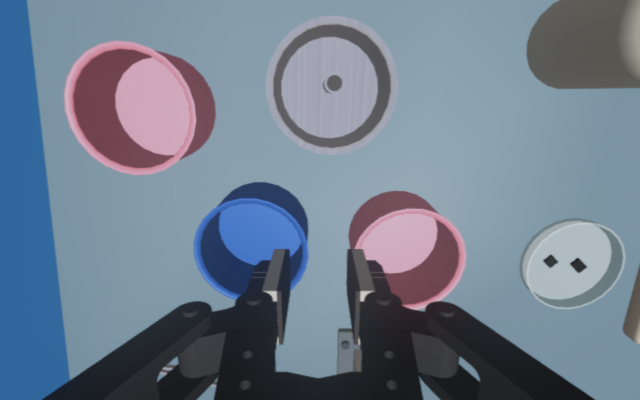

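The nozzle is standing upright and free at (334,83), in the middle of the upright grey beaker, and the gripper is clear. I'll hand it in.

```bash
python3 -c "
from station import *
print(sign_off())"
```

```text
the job is handed in; nothing more can be done
None
```

The job is handed in, with no verdict shown: the nozzle came out of the -y fitting with its ring held at the stop, was lowered to the floor of the steel beaker and let go, and the last picture shows it standing there with the beaker upright.

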